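# Hold the cool box lid at its balance point

### The job

Take the green hand-gel bottle off the lid of the specimen cool box and stand it upright in the steel tray, setting it down rather than dropping it. Then lift the blue lid by its black bar handle until it stands straight up, balanced over its hinge, and keep hold of the bar there: the lid has no stay, so it must not drop shut or topple over backwards, and you finish while still holding it so that a colleague can put in the sample tubes. Leave everything else on the desk where it is.

Things in the scene. Friction and masses are not known exactly. Their poses are not given: they have to be found in the camera images.
- coolbox: white insulated specimen cool box, fixed to the desk, 150 mm (x, front to back) by 240 mm (y) by 110 mm high, walls 14 mm; origin at the centre of its underside; its -x axis is the front, turned roughly to the robot. The blue lid (150 x 240 x 10 mm) lies on it, top face 120 mm above the desk, hinged along the back rim.
- lid_hinge (a point): middle of the lid's hinge line, in the lid's mid-plane: 75 mm behind the box's centre (box +x) and 115 mm above the desk; the line runs along the box's y axis. It turns with the lid.
- lid_bar (a point): middle of the lid's black bar handle: round, 12 mm thick, parallel to the hinge line, in the lid's mid-plane 210 mm from the hinge, 118 mm clear between its arms, 54 mm clear of the lid's edge, free air below. Pinched from above, front to back, it turns between the fingers as the lid swings, so they can stay pointing down. 115 mm above the desk when shut, 325 mm with the lid upright.
- lid (a joint): angle of the lid in rad: 0 shut, 1.57 straight up, which is its balance point (its centre of mass is then right above the hinge), 2.3 fallen over backwards against its stop. About 0.4 kg, almost frictionless hinge: let go below 1.57 it falls shut, above it falls back.
- bottle: green hand-gel bottle standing on the lid, round, 50 mm across and 118 mm high: straight-sided to 90 mm, then a neck 24 mm across; about 0.15 kg; origin at the centre of its underside, z up its axis
- tray: square steel tray, fixed to the desk, 140 x 140 mm outside, rim 22 mm high, floor and walls 4 mm thick; origin at the centre of its underside
- jar: bystander, leave it alone: amber jar 56 mm across, 85 mm high; origin under its centre
- mug: bystander, leave it alone: white mug 76 mm across, 90 mm high; origin under its centre
- phone: bystander, leave it alone: telephone lying flat, 75 x 150 x 9 mm; origin under its centre
- tape: bystander, leave it alone: yellow roll of tape lying flat, 90 mm across, 24 mm high; origin under its centre
- mouse: bystander, leave it alone: black computer mouse 100 x 58 x 30 mm on a blue mat; origin under its centre
Mind the look-alikes: they are no part of the job. Of the things shaped like the bottle, the green one is meant.

How it is judged:
On the way:
1. the bottle stands upright in the tray, let go, and the lid is still shut (x of bottle in the frame of tray between -0.045 and 0.045 m and y of bottle in the frame of tray between -0.045 and 0.045 m and z of bottle in the frame of tray below 0.012 m and angle between bottle's own z axis and vertical below 0.12 rad and linear speed of bottle below 0.03 m/s and contact force between the fingers and bottle below 0.05 N and value of joint lid below 0.06 rad), for 0.2 s.
At the end, for the whole second after the job is handed in: the fingers hold the lid's bar (force over 0.5 N, grasp point within 70 mm of the bar's middle), the lid is at rest within 0.10 rad of straight up, and the bottle stands upright (within 0.12 rad), untouched and at rest on the tray's floor, its axis within 45 mm of the tray's centre along each side (x of bottle in the frame of tray between -0.045 and 0.045 m and y of bottle in the frame of tray between -0.045 and 0.045 m and z of bottle in the frame of tray below 0.012 m and angle between bottle's own z axis and vertical below 0.12 rad and linear speed of bottle below 0.03 m/s and contact force between the fingers and bottle below 0.05 N and value of joint lid between 1.47 and 1.67 rad and velocity of joint lid between -0.1 and 0.1 rad/s and contact force between the fingers and coolbox above 0.5 N and distance between the grasp point and lid_bar below 0.07 m); the arm keeps its last pose, push and grip.
It fails at once if the lid topples over backwards (past 2.0 rad) (value of joint lid above 2 rad).
It fails at once if the lid drops shut (closing faster than 3 rad/s) (velocity of joint lid below -3 rad/s).
It fails at once if the bottle is dropped into the tray (let go more than about 30 mm above its floor) (horizontal distance between bottle and tray below 0.08 m and z of bottle in the frame of tray above 0.035 m and contact force between the fingers and bottle below 0.02 N).
It fails at once if a bystander (jar, mug, phone, tape or mouse) is moved by more than 30 mm (distance of any of jar, mug, phone, tape, mouse from where it was at the start of the episode above 0.03 m).
It also fails if it takes over 54 s, if anything falls off the work surface, if the arm or the gripper's body presses on something with over 40 N, if the wrist force passes 120 N, or if a joint passes its speed limit or range.

### The arm

A 6-joint arm with a two-finger parallel gripper is mounted at the origin on the work surface. World frame = base frame: x ahead of the robot, y to its left, z up, the work surface at z = 0. Lengths are in m, angles in rad, forces in N, time in s.
With the tool pointing down it reaches from about 0.25 to 0.725 m from the base axis. Payload 4 kg.
Tool frame: the origin (TCP) lies on the centre line of the jaws, within the pads' length; the fingertips stand tip_reach ahead of it and the grasp point (between the pads) lies 5 mm behind it (tip_reach is the distance from the TCP to the fingertips, in m); z points along the fingers, y is the direction in which the jaws open and shut (so a half turn about z gives the same grasp; the last joint's range is limited). The gripper opens to 85 mm and grips with 20 to 120 N. Pads are 22 mm wide; open, the fingers measure 114 mm over their backs; the gripper's body (76 mm by 85 mm) begins 54 mm behind the grasp point. The pads swing forward as they close: fully open they stand 13 mm farther back than shut.
Start: joints at [1.347, 0.241, 0.005, 1.335, 0, 1.571], TCP at [0.111, 0.488, 0.245] pointing down, gripper open.
Joint ranges: [-2.72, 2.72], [-1.05, 1.87], [-1.09, 1.28], [-1.99, 2.15], [-1.42, 1.44], [-3.14, 3.14]. Speed limits (rad/s): [2.79, 2.79, 3.14, 3.14, 3.14, 3.14].

### API

Orientations are given as a unit quaternion [x, y, z, w].
In Python, from workcell import * gives the robot as it stands.
- The arm moves only by the tool arm_command, never from a script. Its arguments are lists of equal length, an entry for each row: "translation": the shift along the tool's x, y, z in cm, a list of three; "turn": the turn about the tool's z in rad; "hand": the closure, from 0 (fully open) to 1 (shut). In form: {"translation": [[x, y, z], ...], "turn": [turn, ...], "hand": [hand, ...]}. A call has 1 to 5 rows; each row is the pose to reach, as a shift and turn from the pose commanded when the call began, along the tool's axes at that moment; what a row does not reach only later rows make up. A row lasts 1/12 s, in which the tool goes at most 41.7 mm and 7.16 degrees, less where a joint would pass 70% of its speed; a pose out of reach is approached as far as the arm can. A call with a gripper value outside its range is refused whole. The fingers move at their own pace and stop on an object; the grip force is fixed at half the most. Time passes only in rows, so rows that repeat a pose let the fingers close. It gives the time, the measured TCP pose, the force and the opening at its end, in the units of the state.
- get_obs(): the state, without advancing time (a new reading comes with each control period).
- camera(name): name is "side" or "top"; returns (picture, depth): 400x640x3 uint8, red, green, blue; 400x640 float32, m along the optical axis (not along the pixel's ray), 0 where there is no reading.
- camera_info(name): a dict with "mtx" (3x3 intrinsics, pixels), "world_to_cam" (4x4, takes a point from world to camera coordinates). Camera axes: x right, y down, z forward; pixel columns grow to the right and rows downward; lengths in m; the calibration is good to about 2 mm. A picture is of the moment at which its call begins. camera_info takes no time and is no camera call.
- job_done(): hands the job in, once; it reports no verdict.
Trained networks look in the newest picture that a camera, given by its name, has taken for a name from the list of things; names that differ only in an ending like _2 or _b are one class to them, and where a whole thing is asked for, a point or a joint stands for the part that bears it (a point fixed in the world has none). Each returns a list of dicts, best first, with "conf" (0 to 1); they miss things now and then, are a little off and sometimes report something else, mostly with a low value. They report only what shows in the picture. A call takes as long as a camera call. They do not tell look-alikes from the thing itself.
- search_frame(camera, name): "location" ([row, column] in pixels, amid what is visible of it).
- spot_point(camera, name): "location" ([row, column] in pixels: a listed point, or the origin of a listed thing).
The state is a dict: "clock": time; "joint_pos": joint angles; "joint_vel": joint speeds; "tau": joint torques, N m; "eef_pos": TCP position; "tool_rot": TCP orientation; "ft_force": force on the tool from outside, world axes, zero at the start; "ft_torque": the same for the moment, N m; "grip_width": finger opening in m.
Only numpy, scipy, OpenCV 4.12 (cv2) and the standard library are available. Lean on these libraries where they do the work, as an engineer would, in place of code of your own. Each camera call takes 0.05 s, during which the arm holds its last target. There are 200 camera calls.

## Working session

There is one attempt and no reset: what is moved stays moved. The work goes in short steps, Python scripts to look and compute and a tool call to move; the robot and the scene stay as the last step left them, time stands still between calls to the robot, and variables do not carry over. Pictures are saved under pics/ and viewed, about 8 in all and at most 12, crops included, and the job is handed in when it is done.

Besides the shell and the picture viewer there is one more tool, called after "Request:" by a JSON object that holds its "api" and its "payload", one argument or row to a line. arm_command: Moves the arm, as the interface text tells. Its arguments: {"type":"object","properties":{"translation":{"type":"array","items":{"type":"array","items":{"type":"number"}}},"turn":{"type":"array","items":{"type":"number"}},"hand":{"type":"array","items":{"type":"number"}}},"required":["translation","turn","hand"]}

```bash
mkdir -p pics
cat > h.py <<'E'
from workcell import *
import numpy as np, cv2
def back(cam,depth,r,c,z=None,info=None):
    "pixel -> world; by depth, or on the plane of height z"
    i=info or camera_info(cam); K=np.array(i["mtx"]); T=np.linalg.inv(np.array(i["world_to_cam"]))
    d=np.linalg.inv(K)@[c,r,1]
    if z is None:
        p=np.median(depth[int(r)-1:int(r)+2,int(c)-1:int(c)+2]); return (T@np.r_[d*p,1])[:3]
    w=T[:3,:3]@d; o=T[:3,3]; return o+w*(z-o[2])/w[2]
def cloud(cam,depth):
    i=camera_info(cam); K=np.array(i["mtx"]); T=np.linalg.inv(np.array(i["world_to_cam"]))
    r,c=np.mgrid[:400,:640]; p=np.stack([c,r,np.ones_like(c)],-1)@np.linalg.inv(K).T*depth[...,None]
    return p@T[:3,:3].T+T[:3,3]
E
python3 - <<'E'
from h import *
np.set_printoptions(precision=3,suppress=True)
o=get_obs(); print(o["clock"],o["eef_pos"],o["tool_rot"],o["grip_width"], [k for k in o])
for cam in("top","side"):
    im,d=camera(cam); cv2.imwrite(f"pics/{cam}0.png",im[...,::-1]); np.savez(f"{cam}0",im=im,d=d)
    for n in("coolbox","bottle","tray","lid_bar","lid_hinge"):
        for s in spot_point(cam,n)[:3]: print(cam,n,np.array(s["location"]),round(s["conf"],2),back(cam,d,*s["location"]))
E
```

```text
0.0 [0.111 0.487 0.244] [ 0.112  0.994 -0.001 -0.   ] 0.08527347502386916 ['clock', 'joint_pos', 'joint_vel', 'tau', 'eef_pos', 'tool_rot', 'ft_force', 'ft_torque', 'grip_width']
top coolbox [170.4 322.1] 0.58 [0.569 0.033 0.12 ]
top coolbox [139.4 423.6] 0.22 [ 0.67  -0.254  0.056]
top bottle [171.8 334.4] 0.85 [0.542 0.003 0.214]
top bottle [238.5 367.7] 0.74 [ 0.39  -0.082  0.101]
top bottle [131.4 385.4] 0.34 [ 0.717 -0.156 -0.001]
top tray [191.1 446.1] 0.61 [ 0.531 -0.323  0.004]
top tray [135.6 330. ] 0.52 [0.665 0.011 0.121]
top lid_bar [209.4 309.8] 0.72 [0.466 0.067 0.12 ]
top lid_hinge [134.2 333. ] 0.69 [0.71  0.    0.001]
side coolbox [208.5 338.2] 0.94 [ 0.512 -0.063  0.12 ]
side bottle [187.2 341.2] 0.93 [ 0.554 -0.02   0.141]
side bottle [265.2 306.5] 0.77 [ 0.386 -0.107  0.038]
side tray [309.4 420.1] 0.84 [ 0.531 -0.334  0.004]
side lid_bar [190.2 293.1] 0.88 [0.463 0.067 0.119]
side lid_hinge [173.5 370.7] 0.81 [0.795 0.127 0.005]
```

View pics/top0.png

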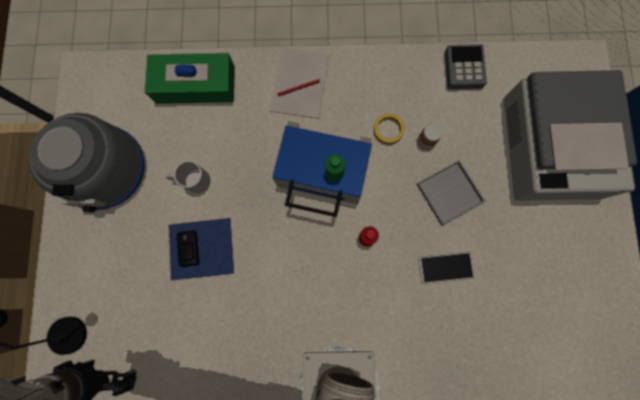

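View pics/side0.png

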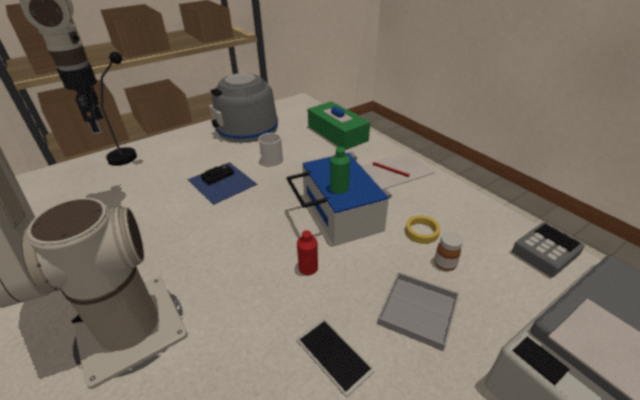

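Run:
```python
from h import *
np.set_printoptions(precision=3,suppress=True)
for cam in("top","side"):
    z=np.load(f"{cam}0.npz"); im,d=z["im"],z["d"]; P=cloud(cam,d); h=cv2.cvtColor(im,cv2.COLOR_RGB2HSV)
    ok=d>0
    def box(m,name):
        q=P[m&ok][:,:2].astype(np.float32)
        if len(q)<20: print(cam,name,len(q)); return
        print(cam,name,len(q),cv2.minAreaRect(q),"min",q.min(0),"max",q.max(0))
    H,S,V=h[...,0],h[...,1],h[...,2]
    blue=(H>95)&(H<130)&(S>90)
    box(blue&(abs(P[...,2]-.12)<.006),"lid")
    for z0 in(.05,.1,.14,.18,.2): 
        m=(H>35)&(H<90)&(S>70)&(abs(P[...,2]-z0)<.02)&ok; box(m,f"green{z0}")
    box((V<60)&(abs(P[...,2]-.118)<.008)&(P[...,0]<.6),"bar")
    box((S<60)&(abs(P[...,2]-.022)<.004)&(P[...,1]<-.2)&(P[...,0]>.4)&(P[...,0]<.65),"trayrim")
```

```text
top lid 4304 ((0.5905041098594666, 0.03474074602127075), (0.23527367413043976, 0.163168266415596), 76.07490539550781) min [ 0.495 -0.096] max [0.695 0.163]
top green0.05 584 ((0.8285807371139526, 0.39439865946769714), (0.1013064906001091, 0.2565692067146301), 25.581254959106445) min [0.816 0.299] max [0.93  0.532]
top green0.1 1115 ((0.8765844702720642, 0.4178130626678467), (0.2365652620792389, 0.11831524223089218), 89.86030578613281) min [0.817 0.299] max [0.936 0.536]
top green0.14 47 ((0.5444568395614624, 0.0028715599328279495), (0.04088594391942024, 0.011947951279580593), 86.5608139038086) min [ 0.538 -0.018] max [0.552 0.023]
top green0.18 64 ((0.5461397171020508, -0.0001281052827835083), (0.014579419046640396, 0.04472224414348602), 6.355218410491943) min [ 0.539 -0.022] max [0.556 0.023]
top green0.2 242 ((0.5620660185813904, 0.0014993119984865189), (0.04597766697406769, 0.04630187526345253), 13.091238021850586) min [ 0.539 -0.022] max [0.586 0.025]
top bar 724 ((0.3075929880142212, 0.002974271774291992), (0.5843310952186584, 1.469599723815918), 0.012610463425517082) min [ 0.01
[... 791 characters left out ...]
6953) min [ 0.531 -0.557] max [0.676 0.1  ]
side green0.18 237 ((0.5565462112426758, -0.013316458091139793), (0.020778905600309372, 0.046945758163928986), 64.95545959472656) min [ 0.537 -0.024] max [0.582 0.005]
side green0.2 308 ((0.5590556263923645, -0.0068793222308158875), (0.03433309867978096, 0.04764093458652496), 63.396514892578125) min [ 0.538 -0.024] max [0.583 0.017]
side bar 298 ((0.32619553804397583, 0.6549770832061768), (0.32244622707366943, 1.4324465990066528), 24.440658569335938) min [-0.112 -0.017] max [0.58  1.253]
side trayrim 638 ((0.5418180823326111, -0.3915577828884125), (0.1668853461742401, 0.29144108295440674), 14.942168235778809) min [ 0.432 -0.553] max [ 0.619 -0.238]
```

Top view: the green bottle is at about (335,167) on the blue lid, with the bar in front of it around (312,210). The grey tray is at (450,193) and the red decoy at (369,236). The side view agrees: green (340,172), tray (419,309), jar (448,250). The lid's yaw is about -14°, and the bar's predicted position matches the spotted one.

Run:
```python
from h import *
import workcell
np.set_printoptions(precision=3,suppress=True)
print({k:v for k,v in vars(workcell).items() if k=="tip_reach" or isinstance(v,(int,float))}, get_obs()["joint_pos"])
for cam in("top","side"):
    z=np.load(f"{cam}0.npz"); im,d=z["im"],z["d"]; P=cloud(cam,d)
    near=np.linalg.norm(P[...,:2]-[.531,-.328],axis=-1)<.11
    for lo,hi in((.012,.03),):
        m=(near&(P[...,2]>lo)&(P[...,2]<hi)&(d>0)).astype(np.uint8)
        n,l,s,c=cv2.connectedComponentsWithStats(m); i=1+s[1:,4].argmax()
        q=P[l==i][:,:2].astype(np.float32); print(cam,len(q),cv2.minAreaRect(q))
    # bar and lid front edge
    b=np.array([.461,.067]);near=np.linalg.norm(P[...,:2]-b,axis=-1)<.1
    m=near&(P[...,2]>.105)&(P[...,2]<.13)&(im.max(-1)<70)
    print(cam,"bar",m.sum(),cv2.minAreaRect(P[m][:,:2].astype(np.float32)))
    # bottle cap top
    m=(np.linalg.norm(P[...,:2]-[.562,.001],axis=-1)<.04)&(P[...,2]>.228); print(cam,"cap",m.sum(),P[m].mean(0),P[m].max(0),P[m].min(0))
```

```text
{'tip_reach': 0.014} [1.347 0.241 0.005 1.335 0.    1.571]
top 381 ((0.5259180665016174, -0.33070045709609985), (0.14024493098258972, 0.14235757291316986), 27.6781005859375)
top bar 505 ((0.5088584423065186, 0.054192185401916504), (0.14533211290836334, 0.09658180922269821), 76.3051986694336)
top cap 85 [0.563 0.002 0.238] [0.575 0.013 0.241] [ 0.552 -0.009  0.228]
side 816 ((0.5263505578041077, -0.33086466789245605), (0.14272071421146393, 0.13998958468437195), 27.94633674621582)
side bar 291 ((0.5083742141723633, 0.05331692844629288), (0.1391984522342682, 0.09492246806621552), 76.4919662475586)
side cap 76 [ 0.561 -0.002  0.236] [0.572 0.013 0.241] [ 0.551 -0.011  0.228]
```

Request:
{"api": "arm_command", "payload": {
  "translation": [
    [0,0,-4],
    [0,0,-8],
    [0,0,-8]
  ],
  "turn": [0,0,0],
  "hand": [0,0,0]
}}

```text
clock: 0.85
eef_pos: [0.1115, 0.49, 0.3328]
tool_rot: [0.112, 0.994, 0.006, 0.001]
ft_force: [0.7, 1.2, 1.7]
grip_width: 0.0857
```

Request:
{"api": "arm_command", "payload": {
  "translation": [
    [-54.8,-37.7,0],
    [-54.8,-37.7,0],
    [-54.8,-37.7,0],
    [-54.8,-37.7,0],
    [-54.8,-37.7,0]
  ],
  "turn": [0,0,0,0,0],
  "hand": [0,0,0,0,0]
}}

```text
clock: 1.27
eef_pos: [0.2529, 0.3329, 0.3256]
tool_rot: [0.111, 0.994, 0.0, 0.0]
ft_force: [0.5, 0.5, 0.4]
grip_width: 0.0856
```

```bash
cat > g.py <<'E'
import sys
from h import *
from scipy.spatial.transform import Rotation as R
np.set_printoptions(precision=4,suppress=True)
o=get_obs(); r=R.from_quat(o["tool_rot"]); p=np.array(o["eef_pos"])
print(o["clock"],"p",p,"q",np.array(o["joint_pos"]),"w",o["grip_width"],"f",np.array(o["ft_force"]),"yaw of jaw deg",np.degrees(np.arctan2(*r.as_matrix()[[1,0],1])),"tilt",np.degrees(np.arccos(-r.as_matrix()[2,2])))
if len(sys.argv)>3:
    print("cm in tool:",100*r.inv().apply(np.array(list(map(float,sys.argv[1:4])))-p))
E
python3 g.py .562 0 .333
```

```text
1.2667 p [0.2529 0.3329 0.3256] q [ 0.9212  0.0538 -0.0095  1.5063 -0.0001  1.1439] w 0.08555250354044572 f [0.4704 0.5355 0.3658] yaw of jaw deg 77.24045410255383 tilt 0.0647349872806086
cm in tool: [-37.497  -25.6441  -0.7455]
```

Request:
{"api": "arm_command", "payload": {
  "translation": [
    [-37.5,-25.6,0],
    [-37.5,-25.6,0],
    [-37.5,-25.6,0],
    [-37.5,-25.6,0],
    [-37.5,-25.6,0]
  ],
  "turn": [0,0,0,0,0],
  "hand": [0,0,0,0,0]
}}

```text
clock: 1.68
eef_pos: [0.3949, 0.1798, 0.3258]
tool_rot: [0.112, 0.994, 0.0, 0.001]
ft_force: [0.2, 1.4, -0.1]
grip_width: 0.0853
```

Request:
{"api": "arm_command", "payload": {
  "translation": [
    [-20.3,-13.9,0],
    [-20.3,-13.9,0],
    [-20.3,-13.9,0],
    [-20.3,-13.9,0],
    [-20.3,-13.9,0]
  ],
  "turn": [0,0,0,0,0],
  "hand": [0,0,0,0,0]
}}

```text
clock: 2.1
eef_pos: [0.5365, 0.0267, 0.3256]
tool_rot: [0.112, 0.994, 0.0, 0.0]
ft_force: [0.6, 1.1, 0.2]
grip_width: 0.0852
```

```bash
python3 g.py .562 0 .333
```

```text
2.1 p [0.5365 0.0267 0.3256] q [0.0497 0.299  0.2897 1.5606 0.0002 0.274 ] w 0.08519618879156667 f [0.5686 1.0562 0.2164] yaw of jaw deg 77.15004706576701 tilt 0.05309561149829032
cm in tool: [-3.0834 -2.0381 -0.7422]
```

Request:
{"api": "arm_command", "payload": {
  "translation": [
    [-3.1,-2.0,0],
    [-3.1,-2.0,0],
    [-3.1,-2.0,3],
    [-3.1,-2.0,6]
  ],
  "turn": [0,0,0,0],
  "hand": [0,0,0,0]
}}

```text
clock: 2.43
eef_pos: [0.5629, 0.0015, 0.2661]
tool_rot: [0.113, 0.994, 0.0, 0.002]
ft_force: [0.1, 0.5, -0.7]
grip_width: 0.0854
```

```bash
python3 - <<'E'
from h import *
im,d=camera("side"); t,dt=camera("top")
a=cv2.resize(im[60:260,230:450],None,fx=1.8,fy=1.8,interpolation=cv2.INTER_CUBIC); b=cv2.resize(t[80:280,220:440],None,fx=1.8,fy=1.8,interpolation=cv2.INTER_CUBIC)
cv2.imwrite("pics/a1.png",np.hstack([a,b])[...,::-1])
E
python3 g.py .562 0 .187
```

```text
2.5333 p [0.5575 0.0022 0.2597] q [0.004  0.3607 0.2078 1.4298 0.0001 0.2282] w 0.08546421170963492 f [-0.4535  0.2613  0.011 ] yaw of jaw deg 77.15587155765682 tilt 0.682097480822225
cm in tool: [-0.5756 -0.0991  7.2633]
```

View pics/a1.png

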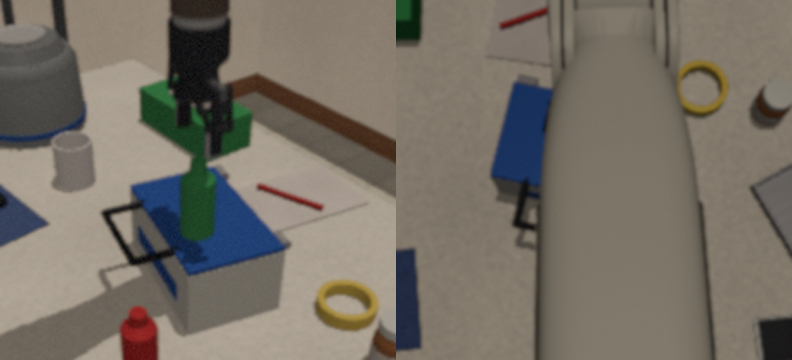

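The fingers straddle the bottle neck, which is at (197,165) in the crop. The top camera is blocked by the arm. Next: descend and close.

Request:
{"api": "arm_command", "payload": {
  "translation": [
    [-0.2,-0.2,3],
    [-0.2,-0.2,6],
    [-0.2,-0.2,7.5],
    [-0.2,-0.2,7.5],
    [-0.2,-0.2,7.5]
  ],
  "turn": [0,0,0,0,0],
  "hand": [0,0,0,0,0]
}}

```text
clock: 2.95
eef_pos: [0.5628, 0.0003, 0.1915]
tool_rot: [0.111, 0.994, 0.0, 0.0]
ft_force: [0.0, 0.8, 1.0]
grip_width: 0.0852
```

```bash
python3 g.py .562 0 .187
```

```text
2.95 p [0.5628 0.0003 0.1915] q [0.0005 0.3916 0.075  1.2538 0.0001 0.2237] w 0.0851540034102935 f [0.0267 0.7932 1.0313] yaw of jaw deg 77.21197842764988 tilt 0.01966524124928052
cm in tool: [ 0.0751 -0.0497  0.4497]
```

Request:
{"api": "arm_command", "payload": {
  "translation": [
    [0,0,0.3],
    [0,0,0.3],
    [0,0,0.3],
    [0,0,0.3],
    [0,0,0.3]
  ],
  "turn": [0,0,0,0,0],
  "hand": [1,1,1,1,1]
}}

```text
clock: 3.37
eef_pos: [0.5637, 0.0002, 0.1894]
tool_rot: [0.112, 0.994, 0.0, 0.002]
ft_force: [-0.4, 0.9, 6.9]
grip_width: 0.0486
```

Request:
{"api": "arm_command", "payload": {
  "translation": [
    [0,0,0],
    [0,0,0],
    [0,0,0]
  ],
  "turn": [0,0,0],
  "hand": [1,1,1]
}}

```text
clock: 3.62
eef_pos: [0.5637, 0.0002, 0.1894]
tool_rot: [0.112, 0.994, 0.0, 0.002]
ft_force: [0.2, 1.2, 5.7]
grip_width: 0.0485
```

```bash
python3 g.py .562 0 .187
```

```text
3.6167 p [0.5637 0.0002 0.1894] q [0.0001 0.3918 0.0698 1.2449 0.0005 0.2237] w 0.0485279254911349 f [0.2419 1.223  5.7329] yaw of jaw deg 77.18953786905132 tilt 0.22649009757732635
cm in tool: [ 0.1645 -0.0575  0.2431]
```

Request:
{"api": "arm_command", "payload": {
  "translation": [
    [0,0,-2],
    [0,0,-5],
    [0,0,-8],
    [0,0,-8]
  ],
  "turn": [0,0,0,0],
  "hand": [1,1,1,1]
}}

```text
clock: 3.95
eef_pos: [0.5653, -0.0002, 0.2741]
tool_rot: [0.112, 0.994, 0.001, 0.006]
ft_force: [0.4, -0.2, 0.6]
grip_width: 0.0486
```

```bash
python3 g.py .526 -.331 .270
```

```text
3.95 p [ 0.5653 -0.0002  0.2741] q [-0.0003  0.3548  0.2363  1.4411 -0.0002  0.2236] w 0.048635561305073106 f [ 0.4106 -0.2134  0.6402] yaw of jaw deg 77.17359029592559 tilt 0.6408812863050923
cm in tool: [ -3.5036 -33.1301   0.3696]
```

Request:
{"api": "arm_command", "payload": {
  "translation": [
    [-0.4,-4,0],
    [-0.8,-8,0],
    [-1.3,-12,0],
    [-1.7,-16,0],
    [-2.1,-20,0]
  ],
  "turn": [0,0,0,0,0],
  "hand": [1,1,1,1,1]
}}

```text
clock: 4.37
eef_pos: [0.5381, -0.2014, 0.2671]
tool_rot: [0.111, 0.994, -0.0, -0.0]
ft_force: [1.3, 0.3, -1.3]
grip_width: 0.0484
```

Request:
{"api": "arm_command", "payload": {
  "translation": [
    [-0.4,-4,0],
    [-0.8,-8,0],
    [-1.2,-12,0],
    [-1.4,-13.1,0],
    [-1.4,-13.1,0]
  ],
  "turn": [0,0,0,0,0],
  "hand": [1,1,1,1,1]
}}

```text
clock: 4.78
eef_pos: [0.522, -0.3343, 0.2662]
tool_rot: [0.114, 0.993, -0.0, -0.001]
ft_force: [0.5, 0.7, -1.7]
grip_width: 0.0486
```

```bash
python3 g.py .526 -.331 .0745
python3 - <<'E'
from h import *
im,d=camera("side"); z=np.load("side0.npz")
cv2.imwrite("pics/a2.png",cv2.resize(im[100:360,230:530],None,fx=2,fy=2,interpolation=cv2.INTER_CUBIC)[...,::-1])
E
```

```text
4.7833 p [ 0.522  -0.3343  0.2662] q [-0.5692  0.4834  0.4107  1.499  -0.0008 -0.3398] w 0.04860586807186542 f [ 0.498   0.7126 -1.7387] yaw of jaw deg 76.8573968842042 tilt 0.06648196338780768
cm in tool: [-0.3309  0.4194 19.1652]
```

View pics/a2.png

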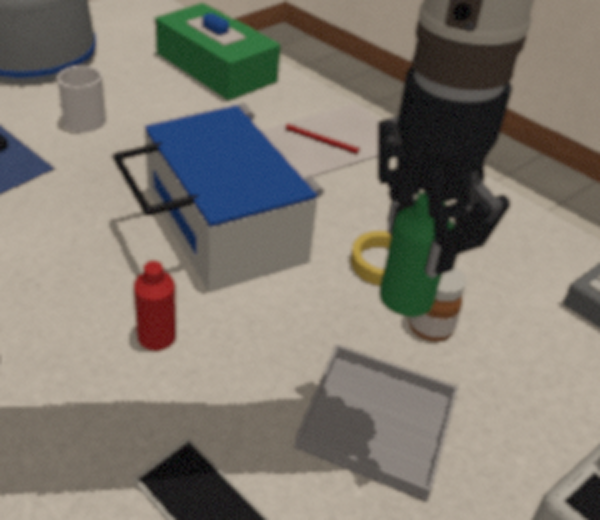

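The bottle is held upright at (412,255) in the crop, above the tray at (378,422). Next: lower it.

Request:
{"api": "arm_command", "payload": {
  "translation": [
    [0,0.2,4],
    [0,0.2,8],
    [0,0.2,12],
    [0,0.2,15],
    [0,0.2,16]
  ],
  "turn": [0,0,0,0,0],
  "hand": [1,1,1,1,1]
}}

```text
clock: 5.25
eef_pos: [0.5208, -0.3244, 0.1015]
tool_rot: [0.11, 0.994, 0.003, -0.005]
ft_force: [-1.6, 0.5, -0.7]
grip_width: 0.0485
```

Request:
{"api": "arm_command", "payload": {
  "translation": [
    [0,0,0.7],
    [0,0,1.3],
    [0,0,1.8],
    [0,0,1.8]
  ],
  "turn": [0,0,0,0],
  "hand": [1,1,1,1]
}}

```text
clock: 5.58
eef_pos: [0.5247, -0.3288, 0.0903]
tool_rot: [0.111, 0.994, -0.0, 0.001]
ft_force: [-1.0, 0.6, -1.3]
grip_width: 0.0486
```

```bash
python3 g.py .526 -.331 .0734
```

```text
5.5833 p [ 0.5247 -0.3288  0.0903] q [-0.5598  0.5733  0.0927  1.088   0.0001 -0.3365] w 0.048582356047577324 f [-1.0458  0.5971 -1.3025] yaw of jaw deg 77.20675504755869 tilt 0.12510989327554237
cm in tool: [-0.1739 -0.1848  1.6947]
```

Request:
{"api": "arm_command", "payload": {
  "translation": [
    [0,0,0.5],
    [0,0,1.0],
    [0,0,1.4],
    [0,0,1.4]
  ],
  "turn": [0,0,0,0],
  "hand": [1,1,1,1]
}}

```text
clock: 5.92
eef_pos: [0.5232, -0.3285, 0.0745]
tool_rot: [0.112, 0.994, 0.0, -0.001]
ft_force: [-0.5, -0.0, -1.3]
grip_width: 0.0484
```

Request:
{"api": "arm_command", "payload": {
  "translation": [
    [0,0,0.2],
    [0,0,0.2],
    [0,0,0.2]
  ],
  "turn": [0,0,0],
  "hand": [1,1,1]
}}

```text
clock: 6.17
eef_pos: [0.5239, -0.3289, 0.0736]
tool_rot: [0.112, 0.994, -0.0, 0.0]
ft_force: [0.6, -0.2, -0.2]
grip_width: 0.0489
```

```bash
python3 g.py .526 -.331 .0734
```

```text
6.1667 p [ 0.5239 -0.3289  0.0736] q [-0.5605  0.589   0.0724  1.0535 -0.     -0.3367] w 0.04888834425411385 f [ 0.5824 -0.2224 -0.1645] yaw of jaw deg 77.17425795062155 tilt 0.03749477795693868
cm in tool: [-0.2506 -0.1619  0.0174]
```

Request:
{"api": "arm_command", "payload": {
  "translation": [
    [0,0,0.1],
    [0,0,0.1],
    [0,0,0.1]
  ],
  "turn": [0,0,0],
  "hand": [1,1,1]
}}

```text
clock: 6.42
eef_pos: [0.5241, -0.3289, 0.0735]
tool_rot: [0.112, 0.994, -0.0, 0.001]
ft_force: [-1.8, 2.3, 5.4]
grip_width: 0.0483
```

Request:
{"api": "arm_command", "payload": {
  "translation": [
    [0,0,0],
    [0,0,0],
    [0,0,0],
    [0,0,0],
    [0,0,0]
  ],
  "turn": [0,0,0,0,0],
  "hand": [0,0,0,0,0]
}}

```text
clock: 6.83
eef_pos: [0.5236, -0.3286, 0.072]
tool_rot: [0.112, 0.994, 0.0, -0.0]
ft_force: [0.2, -0.0, -0.4]
grip_width: 0.0854
```

Request:
{"api": "arm_command", "payload": {
  "translation": [
    [0,0,-3],
    [0,0,-7],
    [0,0,-11],
    [0,0,-15],
    [0,0,-17]
  ],
  "turn": [0,0,0,0,0],
  "hand": [0,0,0,0,0]
}}

```text
clock: 7.25
eef_pos: [0.5252, -0.3296, 0.2482]
tool_rot: [0.112, 0.994, -0.002, 0.004]
ft_force: [1.1, -1.2, -0.9]
grip_width: 0.0855
```

Request:
{"api": "arm_command", "payload": {
  "translation": [
    [1,4,0],
    [2,8,0],
    [3,12,0],
    [4,16,0],
    [5,20,0]
  ],
  "turn": [-0.12,-0.24,-0.36,-0.48,-0.6],
  "hand": [0,0,0,0,0]
}}

```text
clock: 7.67
eef_pos: [0.5189, -0.121, 0.2423]
tool_rot: [-0.189, 0.982, -0.0, 0.0]
ft_force: [0.5, 1.2, 0.6]
grip_width: 0.0854
```

```bash
python3 g.py .464 .067 .24
python3 - <<'E'
from h import *
im,d=camera("side"); t,dt=camera("top")
cv2.imwrite("pics/a3.png",cv2.resize(np.hstack([im[160:380,250:490],t[90:310,270:510]]),None,fx=1.6,fy=1.6,interpolation=cv2.INTER_CUBIC)[...,::-1])
E
```

```text
7.6667 p [ 0.5189 -0.121   0.2423] q [-0.2291  0.3068  0.0865  1.3502  0.0001 -0.6103] w 0.08540790598833681 f [0.4789 1.2122 0.5517] yaw of jaw deg 111.84443377718411 tilt 0.017170873044633533
cm in tool: [-1.8993 19.4897  0.2312]
```

View pics/a3.png

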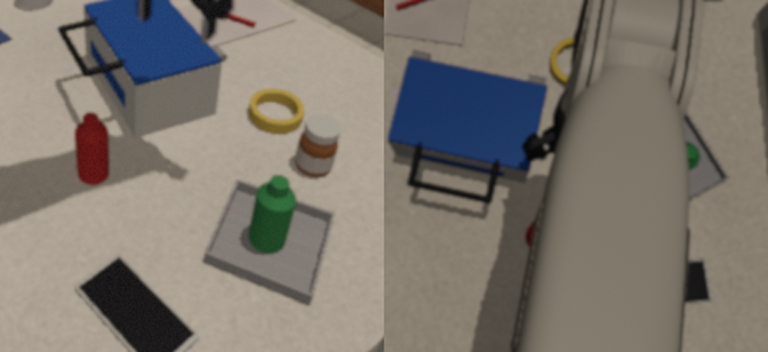

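The green bottle stands upright in the tray, at (270,215) in the crop, with the tray centre near it. The lid and bar now show clearly in the top view, so I'll measure them while they are.

Run:
```python
from h import *
np.set_printoptions(precision=4,suppress=True)
im,d=camera("top"); P=cloud("top",d)
H,S,V=cv2.split(cv2.cvtColor(im,cv2.COLOR_RGB2HSV))
m=((H>95)&(H<130)&(S>90)&(P[...,2]>.11)&(P[...,2]<.13)&(abs(P[...,0]-.59)<.13)&(abs(P[...,1]-.035)<.16)).astype(np.uint8)
n,l,s,c=cv2.connectedComponentsWithStats(m); q=P[l==1+s[1:,4].argmax()]
(rc,wh,a)=cv2.minAreaRect(q[:,:2].astype(np.float32)); print("lid",rc,wh,a,"z",np.median(q[:,2]))
y=np.radians(a-90); ex=np.array([np.cos(y),np.sin(y)]); ey=np.array([-ex[1],ex[0]])
hinge=np.array(rc)+.075*ex; print("yaw",np.degrees(y),"hinge",hinge,"bar from lid",hinge-.21*ex)
u=(P[...,:2]-hinge)@ex; v=(P[...,:2]-hinge)@ey
m=(u<-.17)&(u>-.25)&(abs(v)<.045)&(P[...,2]>.09)&(d>0)
print("bar px",m.sum(),"u",u[m].mean(),u[m].min(),u[m].max(),"z",P[m][:,2].mean(),P[m][:,2].max())
for cam in("top","side"):
    if cam=="side": camera(cam)
    for s in spot_point(cam,"lid_bar")[:1]: print(cam,s["conf"],back(cam,d,*s["location"],z=.115))
    for s in spot_point(cam,"lid_hinge")[:1]: print(cam,s["conf"],back(cam,d,*s["location"],z=.115))
```

```text
lid (0.5970978736877441, 0.03323078155517578) (0.23490126430988312, 0.1485529989004135) 76.26055908203125 z 0.12020848276093288
yaw -13.73944091796875 hinge [0.67   0.0154] bar from lid [0.466  0.0653]
bar px 158 u -0.20881340817062868 -0.21426163355837924 -0.20238617132253284 z 0.12003382238970965 0.1251902129807767
top 0.85 [0.462  0.0658 0.115 ]
top 0.69 [0.6714 0.0099 0.115 ]
side 0.67 [0.4626 0.0647 0.115 ]
side 0.88 [0.6804 0.0172 0.115 ]
```

Request:
{"api": "arm_command", "payload": {
  "translation": [
    [-0.4,4,0],
    [-0.8,8,0],
    [-1.2,12,0],
    [-1.7,16,0],
    [-2.0,19.2,0]
  ],
  "turn": [-0.12,-0.24,-0.36,-0.48,-0.6],
  "hand": [0,0,0,0,0]
}}

```text
clock: 8.48
eef_pos: [0.467, 0.0642, 0.2422]
tool_rot: [-0.47, 0.882, 0.0, 0.0]
ft_force: [0.1, -0.2, 0.2]
grip_width: 0.0854
```

Request:
{"api": "arm_command", "payload": {
  "translation": [
    [0,0,0],
    [0,0,0],
    [0,0,0],
    [0,0,0]
  ],
  "turn": [-0.12,-0.24,-0.35,-0.35],
  "hand": [0,0,0,0]
}}

```text
clock: 8.82
eef_pos: [0.4678, 0.0626, 0.2422]
tool_rot: [-0.616, 0.788, -0.0, -0.0]
ft_force: [-0.5, -0.6, -0.2]
grip_width: 0.0857
```

```bash
python3 g.py .466 .065 .11
python3 - <<'E'
from h import *
im,d=camera("side")
cv2.imwrite("pics/a4.png",cv2.resize(im[60:280,200:440],None,fx=2.2,fy=2.2,interpolation=cv2.INTER_CUBIC)[...,::-1])
E
```

```text
8.8167 p [0.4678 0.0626 0.2422] q [ 0.133   0.1866 -0.0719  1.3124 -0.0001 -1.1931] w 0.08565592107536626 f [-0.5318 -0.5875 -0.173 ] yaw of jaw deg 165.9799420390783 tilt 0.009283336452619114
cm in tool: [-0.1957  0.2304 13.2211]
```

View pics/a4.png

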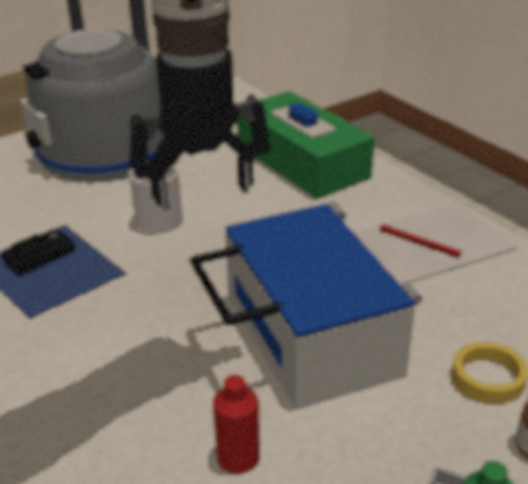

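The gripper is above the bar, which is at (225,290) in the crop, with the jaws front to back. I'll narrow the opening so the inner finger clears the lid edge, then descend.

Request:
{"api": "arm_command", "payload": {
  "translation": [
    [-0.2,0.2,0],
    [-0.2,0.2,2],
    [-0.2,0.2,4],
    [-0.2,0.2,6],
    [-0.2,0.2,6]
  ],
  "turn": [0,0,0,0,0],
  "hand": [0.45,0.45,0.45,0.45,0.45]
}}

```text
clock: 9.28
eef_pos: [0.4633, 0.0649, 0.1786]
tool_rot: [-0.614, 0.789, 0.002, -0.003]
ft_force: [-0.5, -1.2, 0.3]
grip_width: 0.047
```

```bash
python3 g.py .466 .065 .11
```

```text
9.2833 p [0.4633 0.0649 0.1786] q [ 0.1391  0.225  -0.1944  1.159   0.0001 -1.1839] w 0.04702888301367514 f [-0.5056 -1.206   0.2738] yaw of jaw deg 165.80243909790778 tilt 0.429557820977661
cm in tool: [-0.0927 -0.3046  6.8614]
```

Request:
{"api": "arm_command", "payload": {
  "translation": [
    [0,-0.1,2],
    [0,-0.2,4],
    [0,-0.2,6],
    [0,-0.2,7],
    [0,-0.2,7]
  ],
  "turn": [0,0,0,0,0],
  "hand": [0.45,0.45,0.45,0.45,0.45]
}}

```text
clock: 9.7
eef_pos: [0.4666, 0.0648, 0.1108]
tool_rot: [-0.615, 0.789, 0.001, -0.002]
ft_force: [-0.3, 0.1, 0.2]
grip_width: 0.0467
```

Request:
{"api": "arm_command", "payload": {
  "translation": [
    [0,0,0],
    [0,0,0]
  ],
  "turn": [0,0],
  "hand": [0.45,0.45]
}}

```text
clock: 9.87
eef_pos: [0.469, 0.0652, 0.1136]
tool_rot: [-0.615, 0.788, -0.001, 0.001]
ft_force: [-0.7, 1.2, 0.6]
grip_width: 0.0472
```

```bash
python3 g.py .466 .065 .11
python3 - <<'E'
from h import *
im,d=camera("side")
cv2.imwrite("pics/a5.png",cv2.resize(im[120:260,230:400],None,fx=3.5,fy=3.5,interpolation=cv2.INTER_CUBIC)[...,::-1])
E
```

```text
9.8667 p [0.469  0.0652 0.1136] q [ 0.1382  0.2909 -0.2919  0.9859 -0.     -1.1869] w 0.04716110426583514 f [-0.728   1.1997  0.5549] yaw of jaw deg 165.9238608961458 tilt 0.12029473359786257
cm in tool: [0.097  0.2844 0.363 ]
```

View pics/a5.png

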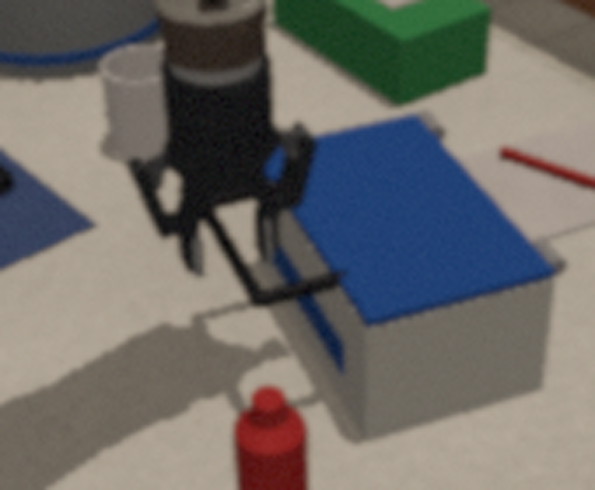

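The bar, around (235,255) in the crop, lies between the two fingertips at (193,262) and (268,255). Next: close on it.

Request:
{"api": "arm_command", "payload": {
  "translation": [
    [0,0.2,0.3],
    [0,0.2,0.3],
    [0,0.2,0.3],
    [0,0.2,0.3],
    [0,0.2,0.3]
  ],
  "turn": [0,0,0,0,0],
  "hand": [1,1,1,1,1]
}}

```text
clock: 10.33
eef_pos: [0.4688, 0.0652, 0.1104]
tool_rot: [-0.615, 0.788, -0.003, 0.002]
ft_force: [4.6, -3.0, -1.5]
grip_width: 0.0104
```

Request:
{"api": "arm_command", "payload": {
  "translation": [
    [0,0,0],
    [0,0,0],
    [0,0,0]
  ],
  "turn": [0,0,0],
  "hand": [1,1,1]
}}

```text
clock: 10.58
eef_pos: [0.4688, 0.0651, 0.1104]
tool_rot: [-0.615, 0.788, -0.003, 0.002]
ft_force: [4.3, -2.2, -0.8]
grip_width: 0.0097
```

```bash
python3 g.py .466 .065 .11
```

```text
10.5833 p [0.4688 0.0651 0.1104] q [ 0.1396  0.2916 -0.3007  0.9726 -0.0024 -1.186 ] w 0.009663992917720283 f [ 4.3361 -2.2241 -0.7531] yaw of jaw deg 165.94706848652356 tilt 0.36121655479269654
cm in tool: [0.0819 0.2674 0.0381]
```

Request:
{"api": "arm_command", "payload": {
  "translation": [
    [0,-0.07,-1.68],
    [0,-0.27,-3.35],
    [0,-0.6,-5.0],
    [0,-1.07,-6.6],
    [0,-1.66,-8.18]
  ],
  "turn": [0,0,0,0,0],
  "hand": [1,1,1,1,1]
}}

```text
clock: 11.0
eef_pos: [0.4842, 0.0614, 0.1922]
tool_rot: [-0.615, 0.788, -0.002, 0.001]
ft_force: [9.0, -1.3, -8.5]
grip_width: 0.0098
```

```bash
cat >> g.py <<'E'
ex=np.array([np.cos(np.radians(-13.75)),np.sin(np.radians(-13.75)),0]); hg=np.array([.6725,.0153,.110])
s=(p-hg); print("lid angle est",np.arctan2(s[2],-s@ex),"radius",np.hypot(s[2],s@ex),"side",s@[-ex[1],ex[0],0])
E
python3 g.py
```

```text
11.0 p [0.4842 0.0614 0.1922] q [ 0.1269  0.2445 -0.1314  1.1907 -0.0013 -1.199 ] w 0.009789404673149517 f [ 8.979  -1.2529 -8.4757] yaw of jaw deg 165.9680486824041 tilt 0.25167721442476215
lid angle est 0.40090733450220384 radius 0.210587210880546 side 2.4891174453444792e-05
```

Request:
{"api": "arm_command", "payload": {
  "translation": [
    [0,-0.85,-1.52],
    [0,-1.75,-2.97],
    [0,-2.7,-4.36],
    [0,-3.75,-5.67],
    [0,-4.91,-6.88]
  ],
  "turn": [0,0,0,0,0],
  "hand": [1,1,1,1,1]
}}

```text
clock: 11.42
eef_pos: [0.5266, 0.051, 0.2603]
tool_rot: [-0.616, 0.788, 0.003, -0.002]
ft_force: [-7.5, 3.7, 2.4]
grip_width: 0.0096
```

```bash
python3 g.py
```

```text
11.4167 p [0.5266 0.051  0.2603] q [ 0.0946  0.2985  0.1217  1.4008  0.0034 -1.2327] w 0.009632504025480682 f [-7.4695  3.7093  2.3752] yaw of jaw deg 166.04704229961052 tilt 0.4401288655840422
lid angle est 0.7858741924609233 radius 0.21248673138151067 side -2.1232305412940505e-05
```

Request:
{"api": "arm_command", "payload": {
  "translation": [
    [0,-1.2,-1.13],
    [0,-2.5,-2.14],
    [0,-3.9,-3.05],
    [0,-5.38,-3.84],
    [0,-6.9,-4.51]
  ],
  "turn": [0,0,0,0,0],
  "hand": [1,1,1,1,1]
}}

```text
clock: 11.83
eef_pos: [0.5948, 0.0344, 0.309]
tool_rot: [-0.616, 0.788, 0.001, 0.001]
ft_force: [-7.5, 2.4, 12.3]
grip_width: 0.0101
```

```bash
python3 g.py
```

```text
11.8333 p [0.5948 0.0344 0.309 ] q [ 0.0564  0.4275  0.4333  1.5768  0.0027 -1.2711] w 0.010071849824006133 f [-7.5199  2.4043 12.2772] yaw of jaw deg 166.05709072358476 tilt 0.15555114354975655
lid angle est 1.1884783923828692 radius 0.2144509087439388 side 3.726215076676212e-05
```

Request:
{"api": "arm_command", "payload": {
  "translation": [
    [0,-1.0,-0.5],
    [0,-2.1,-0.9],
    [0,-3.1,-1.2],
    [0,-4.2,-1.35],
    [0,-4.2,-1.35]
  ],
  "turn": [0,0,0,0,0],
  "hand": [1,1,1,1,1]
}}

```text
clock: 12.25
eef_pos: [0.6389, 0.0235, 0.3213]
tool_rot: [-0.616, 0.788, -0.001, 0.002]
ft_force: [-1.6, 1.7, 8.7]
grip_width: 0.0098
```

```bash
python3 g.py
python3 - <<'E'
from h import *
im,d=camera("side")
cv2.imwrite("pics/a6.png",cv2.resize(im[60:280,230:470],None,fx=2.4,fy=2.4,interpolation=cv2.INTER_CUBIC)[...,::-1])
E
```

```text
12.25 p [0.6389 0.0235 0.3213] q [ 0.0361  0.5281  0.6238  1.6616  0.0014 -1.2904] w 0.009769768909548286 f [-1.6256  1.7374  8.6773] yaw of jaw deg 166.00578649566313 tilt 0.2904242073344339
lid angle est 1.4083759373241267 radius 0.21409512804597083 side -1.802646678467696e-05
```

View pics/a6.png

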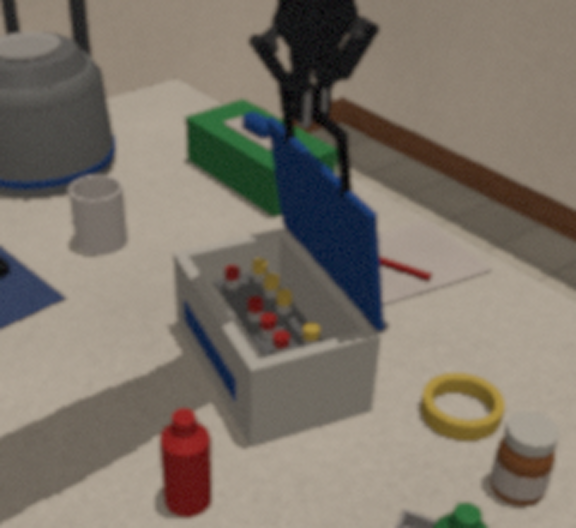

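The lid, around (330,230) in the crop, is held by the bar and almost upright. I'll measure its angle by fitting a plane to the depth.

```bash
cat > ang.py <<'E'
from h import *
np.set_printoptions(precision=4,suppress=True)
ex=np.array([np.cos(np.radians(-13.75)),np.sin(np.radians(-13.75))]); hg=np.array([.671,.0153])
for cam in("side","top"):
    im,d=camera(cam); P=cloud(cam,d); H,S,V=cv2.split(cv2.cvtColor(im,cv2.COLOR_RGB2HSV))
    u=(P[...,:2]-hg)@ex; v=(P[...,:2]-hg)@[-ex[1],ex[0]]
    m=(H>95)&(H<130)&(S>90)&(d>0)&(abs(u)<.08)&(abs(v)<.11)&(P[...,2]>.14)&(P[...,2]<.27)
    if m.sum()<50: print(cam,m.sum()); continue
    A=np.c_[P[m][:,2]-.115,v[m],np.ones(m.sum())]; y=u[m]; k=np.ones(len(y),bool)
    for _ in range(4):
        c,*_=np.linalg.lstsq(A[k],y[k],rcond=None); r=abs(A@c-y); k=r<max(2.5*np.median(r[k]),.002)
    print(cam,m.sum(),k.sum(),"lid angle",np.pi/2+np.arctan(c[0]),"skew",c[1],"face offset at hinge height",c[2])
E
python3 ang.py; python3 g.py
```

```text
side 1466 1370 lid angle 1.4034524226363692 skew -0.0017133267532882697 face offset at hinge height -0.004596772340586251
top 22
12.4 p [0.6379 0.0237 0.3211] q [ 0.0366  0.5263  0.6205  1.6608  0.0013 -1.2902] w 0.00973370031074858 f [-1.5271  0.6112  6.7378] yaw of jaw deg 166.01958525036193 tilt 0.2546260225917863
lid angle est 1.4038532863194404 radius 0.21411341344872842 side -3.674213391876815e-05
```

Request:
{"api": "arm_command", "payload": {
  "translation": [
    [0,-0.8,-0.15],
    [0,-1.6,-0.25],
    [0,-2.4,-0.3],
    [0,-3.1,-0.35],
    [0,-3.5,-0.35]
  ],
  "turn": [0,0,0,0,0],
  "hand": [1,1,1,1,1]
}}

```text
clock: 12.82
eef_pos: [0.6716, 0.0155, 0.3237]
tool_rot: [-0.616, 0.788, 0.0, 0.001]
ft_force: [-2.6, 2.7, 7.1]
grip_width: 0.0096
```

Request:
{"api": "arm_command", "payload": {
  "translation": [
    [0,0,0],
    [0,0,0],
    [0,0,0],
    [0,0,0]
  ],
  "turn": [0,0,0,0],
  "hand": [1,1,1,1]
}}

```text
clock: 13.15
eef_pos: [0.6711, 0.0156, 0.3237]
tool_rot: [-0.616, 0.788, 0.0, 0.001]
ft_force: [-1.8, 2.5, 6.0]
grip_width: 0.0102
```

```bash
python3 ang.py; python3 g.py
```

```text
side 1844 1745 lid angle 1.5630305169194452 skew -0.0019866238310062645 face offset at hinge height -0.004564716359666282
top 73 60 lid angle 1.561373627281752 skew -0.05592542032625343 face offset at hinge height 0.002095514931242137
13.25 p [0.6711 0.0156 0.3237] q [ 0.0224  0.6179  0.7819  1.7332  0.0019 -1.3046] w 0.009503161866685653 f [-0.5867  1.9278  4.7981] yaw of jaw deg 166.03254938574463 tilt 0.14136610078121403
lid angle est 1.5638909233168408 radius 0.21370888001032673 side -4.7396707131786975e-05
```

Both cameras and the kinematics put the lid at about 1.56 rad. I'll check once more that it stays put, that the bottle is in place and that the bystanders haven't moved.

Request:
{"api": "arm_command", "payload": {
  "translation": [
    [0,0,0],
    [0,0,0],
    [0,0,0],
    [0,0,0],
    [0,0,0]
  ],
  "turn": [0,0,0,0,0],
  "hand": [1,1,1,1,1]
}}

```text
clock: 13.67
eef_pos: [0.6711, 0.0157, 0.3237]
tool_rot: [-0.616, 0.788, 0.0, 0.001]
ft_force: [-2.1, 1.9, 5.8]
grip_width: 0.0095
```

```bash
python3 ang.py; python3 g.py
python3 - <<'E'
from h import *
np.set_printoptions(precision=3,suppress=True)
im,d=camera("side"); P=cloud("side",d); H,S,V=cv2.split(cv2.cvtColor(im,cv2.COLOR_RGB2HSV))
t=np.array([.526,-.331]); m=(np.linalg.norm(P[...,:2]-t,axis=-1)<.07)&(P[...,2]>.035)&(d>0)
for a,b in((.035,.06),(.06,.09),(.11,.13)):
    k=m&(P[...,2]>a)&(P[...,2]<b); print("bottle",a,k.sum(),cv2.minEnclosingCircle(P[k][:,:2].astype(np.float32)),P[k].mean(0))
print("top z",P[m][:,2].max())
i0=np.load("side0.npz")["im"]; diff=cv2.absdiff(i0,im).max(-1)
cv2.imwrite("pics/a7.png",np.hstack([im[100:400,180:560]])[...,::-1].repeat(2,0).repeat(2,1))
E
```

```text
side 1847 1755 lid angle 1.5638078716168142 skew -0.0024374222092906693 face offset at hinge height -0.004673102833682995
top 69 57 lid angle 1.5621016663617922 skew -0.10893548719201136 face offset at hinge height 0.007568427138560209
13.7667 p [0.671  0.0156 0.3237] q [ 0.0225  0.6178  0.7818  1.7332  0.0019 -1.3046] w 0.009940049618088049 f [-1.8976  2.3433  4.0806] yaw of jaw deg 166.0361443249451 tilt 0.14125247102601252
lid angle est 1.563747438169742 radius 0.21369240974611425 side -1.218732729480232e-05
bottle 0.035 182 ((0.5230969786643982, -0.32786494493484497), 0.024814562872052193) [ 0.509 -0.337  0.048]
bottle 0.06 242 ((0.5232430100440979, -0.3276022672653198), 0.02481425739824772) [ 0.509 -0.337  0.075]
bottle 0.11 136 ((0.5238892436027527, -0.3278321623802185), 0.012198006734251976) [ 0.521 -0.329  0.12 ]
top z 0.12590971837208753
```

View pics/a7.png

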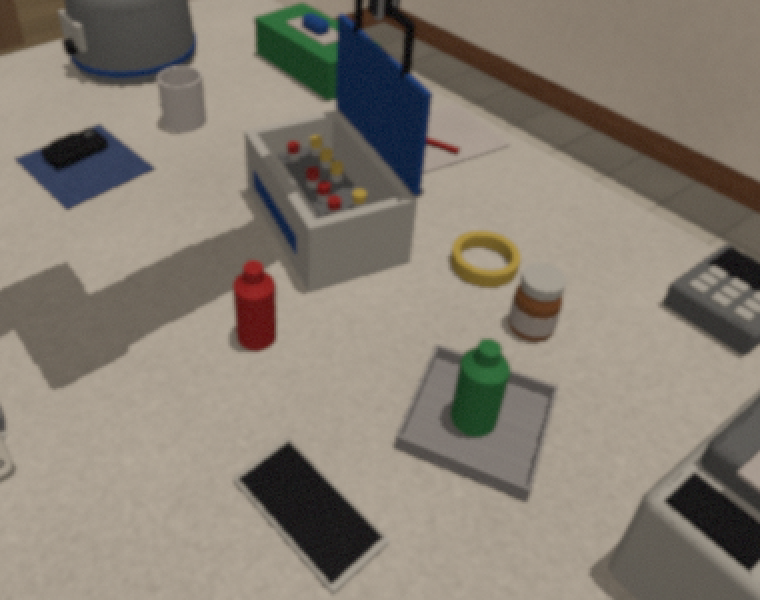

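The bottle stands upright in the tray at (480,390), about 4 mm from its centre. The lid is straight up at (380,100) with the bar held, and the bystanders are where they were. Handing in.

```bash
python3 -c "
from workcell import *
print(job_done())"
```

```text
the job is handed in; nothing more can be done
None
```

The green bottle stands upright in the tray, set down rather than dropped. The lid is straight up with the gripper still holding its bar, and I handed the job in at about 14 s of the 54 s allowed.

- **Bottle:** it is about 4 mm from the tray's centre and vertical within measurement (upper and lower axis positions agree to about 1 mm). Its top is at 0.126 m against about 0.122 m expected. I set it down with light contact before opening the fingers.
- **Lid:** the side camera's plane fit gives 1.564 rad, and the gripper position also gives 1.564. The angle did not change over the last 0.5 s. The gripper reads 10 mm on the 12 mm bar; on the 50 mm bottle it also read 1.5 mm low.
- **Bystanders:** the last side picture shows the jar, mug, phone, tape and mouse where they were. I judged this by eye and did not measure it.
- **Disagreements:** the top camera gave 1.562 rad, but from only about 60 points and with an unreliable skew, so I did not rely on it. The bar slid about 4 mm along the fingers during the lift, well within the 70 mm limit. A steady push of about 5 N on the wrist remained.

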